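# Roll the stage thumbwheel to centre a dish under the loupe

### The arm

A 7-joint arm with a two-finger parallel gripper is mounted at the origin on a cart in front of the work surface, level with it; the furniture and walls round the work are solid. World frame = base frame: x ahead of the robot, y to its left, z up, the work surface at z = 0. Lengths are in m, angles in rad, forces in N, time in s.
With the tool pointing down it reaches from about 0.425 to 0.925 m from the base axis. Payload 6.8 kg.
Tool frame: the origin (TCP) lies at the very end of the fingers, on their centre line; the grasp point (between the pads) lies 19 mm behind it; z points along the fingers, y is the line along which they close (so a half turn about z gives the same grasp; the last joint's range is limited). The gripper opens to 88 mm and grips with 3 to 60 N. Pads are 20 mm wide; open, the fingers measure 115 mm over their backs; the gripper's body (75 mm by 178 mm) begins 61 mm behind the grasp point.
Start: joints at [-1.348, 0.477, 0.022, 1.555, -0.011, 1.109, -0.083], TCP at [0.219, 0.638, 0.19] pointing down, gripper open.
Joint ranges: [-2.96, 2.96], [-0.34, 2.1], [-1.41, 1.46], [0.24, 2.44], [-1.37, 4.51], [0.17, 1.92], [-2.96, 2.96]. Speed limits (rad/s): [2.39, 2.39, 3.14, 3.14, 3.14, 3.14, 3.14].

### API

Orientations are given as a unit quaternion [w, x, y, z].
In Python, from bench import manip gives the robot as it stands. The module is installed in compiled form; this text tells all that it offers.
- The arm moves only by the tool carry_out, never from a script. Its argument "moves" is a list that holds one entry, the list of rows, each a list of 7 numbers: the shift along the tool's x, y, z as a fraction of full scale, then the turn, a rotation vector about the tool's x, y, z as a fraction of full scale, then the opening, from -1 (shut) to 1 (fully open). A call has 1 to 12 rows; each row is the pose to reach, as a shift and turn from the pose commanded when the call began, along the tool's axes at that moment; what a row does not reach only later rows make up. Full scale, the value 1, is 0.25 m for a shift and pi/2 rad for a turn. A row lasts 1/8 s, in which the tool goes at most 62.5 mm and 10.7 degrees, less where a joint would pass 70% of its speed; a pose out of reach is approached as far as the arm can. A call with a number of a shift or a turn outside -1 to 1 is refused whole. A call with a gripper value outside its range is refused whole. The fingers move at their own pace and stop on an object; "grip_force" is the grip in N (left out, the last holds). Time passes only in rows, so rows that repeat a pose let the fingers close. It gives the time, the measured TCP pose, the force, the opening and the grip force at its end, in the units of the state.
- manip.get_state(): the state, without advancing time (a new reading comes with each control period).
- manip.get_image(name): name is "side" or "top" or "wrist"; returns (picture, depth): 480x640x3 uint8, red, green, blue; 480x640 float32, m along the optical axis (not along the pixel's ray), 0 where there is no reading.
- manip.camera_params(name): a dict with "fx", "fy", "cx", "cy" (pixels), "pose" (4x4, takes a point from camera to world coordinates). Camera axes: x right, y down, z forward; pixel columns grow to the right and rows downward; lengths in m; the calibration is good to about 2 mm. A picture is of the moment at which its call begins: read the wrist's pose just before it. camera_params takes no time and is no camera call; for the wrist camera it gives the pose at the moment of the call.
- manip.sign_off(): hands the job in; it is judged then, once.
The state is a dict: "t": time; "qpos": joint angles; "joint_velocities": joint speeds; "effort": joint torques, N m; "eef_pos": TCP position; "tool_rot": TCP orientation; "ft_force": force on the tool from outside, world axes, zero at the start; "torque": the same for the moment, N m; "gripper_width": opening from 0.0 (shut) to 1.0 (fully open); "gripper_force": force on a finger pad.
Only numpy, scipy, OpenCV 4.12 (cv2) and the standard library are available. Lean on these libraries where they do the work, as an engineer would, in place of code of your own. Each camera call takes 0.05 s, during which the arm holds its last target. There are 200 camera calls.

### The job

Bring the small round dish on the viewing stage under the loupe by rolling the recessed thumbwheel in the stage's front console with a fingertip, stroke by stroke, until the dish is centred under the loupe ring along the rails to within 3 mm. Move it by the wheel only: do not touch the carrier or the dish. Leave the beaker, the vial and the tin around the stage where they stand.

Things in the scene. Friction and masses are not known exactly. Their poses are not given: they have to be found in the camera images.
- stage: Viewing stage, fixed: grey base 192 mm deep (its x -90 to +102) and 220 wide (y). Origin on the worktop under its middle; x runs from the front console to the rear, y along the rails (left seen from the front). Console: x -90 to -40, flat top 52 mm above the worktop, a slot in its middle shows the wheel's rim. Behind: carrier on two rails; at x = +92 a rear bar with two clamps, posts up to 96 mm high.
- wheel_top (a point): Highest point of the thumbwheel's rim, 62 mm above the worktop at stage x = -65 mm, y = 0, 10 mm above the console's top. Axes as the stage's; fixed to the stage, does not turn with the wheel. About 43 mm of rim (along y) shows above the slot.
- wheel_axis (a point): Centre of the thumbwheel, 28 mm below wheel_top; axes as the stage's, fixed to it. The wheel is black, knurled, rigid, 56 mm in diameter, 16 mm wide, its axis along the stage's x. Pressed from above with 4 N or more it rolls with a sliding fingertip by friction (it resists with about 1.5 N at the rim, rubs well); it stays where it is left when the finger lifts off.
- thumbwheel (a joint): Turn of the wheel, rad, 0 at the start, stops at -3 and +3. Positive: the exposed rim moves towards the stage's +y. The carrier moves the same way as the exposed rim, 20 mm per radian, i.e. 1 mm for every 1.4 mm of rim travel.
- dish_centre (a point): Centre of the top of the dish (flat round petri dish 58 mm across, 14 mm high), 61 mm above the worktop. It stands loose but held between four pins on the carrier and goes with it along the stage's y, with up to about 1 mm of play. At the start it is at stage y = 0.
- loupe_centre (a point): Centre of the loupe: a level black ring, 78 mm across outside, with a clear lens, 84 mm above the worktop, on an arm from one of the two clamps on the rear bar. Fixed; it stands 22 to 42 mm to the left or to the right of the stage's middle. Its axes are the stage's. The other clamp bears a bare post and does not matter.
- beaker: Glass beaker, 57 mm across, 70 mm high, loose, behind the stage's left end; origin under its middle.
- vial: Capped sample vial, 28 mm across, 60 mm high, loose, at the front left; origin under its middle.
- tin: Flat round tin, 68 mm across, 25 mm high, loose, at the front right; origin under its middle.
- carrier (a joint): Travel of the carrier, a 78 mm square metal plate on the rails, m: 0 at the start in the middle, positive towards the stage's +y, stops at -0.06 and +0.06. It moves as far as the thumbwheel drives it: 0.020 m per rad.
- dish: The same dish; origin under its middle, 47 mm above the worktop on the carrier, z up.
Things that resemble listed ones, but are neither listed nor needed, are in the scene too. Leave any pink or yellow look-alike of the dish alone.

How it is judged:
By the outcome, as a careful person would: the job done as asked, in the order asked, and still so for the second after the job is handed in, with the robot touching nothing.
It also fails if it takes over 42 s, if anything falls off the work surface, if the arm or the gripper's body presses on something with over 40 N, if the wrist force passes 120 N, or if a joint passes its speed limit or range.

## Working session

There is one attempt and no reset: what is moved stays moved. The work goes in short steps, Python scripts to look and compute and a tool call to move; the robot and the scene stay as the last step left them, time stands still between calls to the robot, and variables do not carry over. Pictures are saved under pics/ and viewed, at most 10 in all, crops included, and the job is handed in when it is done.

Besides the shell and the picture viewer there is one more tool, called after "Call:" in YAML: its name, and indented under it one key for each argument. carry_out: Moves the arm, as the interface text tells. Shift numbers are shares of 0.25 m and turn numbers shares of pi/2 rad, none past 1 either way. Its arguments: {"type":"object","properties":{"moves":{"type":"array"},"grip_force":{"type":"number"}},"required":["moves"]}

```bash
mkdir -p pics
cat > h.py <<'E'
import numpy as np, cv2
from bench import manip
def ray(name,u,v,z,P=None):
    c=P or manip.camera_params(name); T=np.array(c["pose"])
    d=T[:3,:3]@np.array([(u-c["cx"])/c["fx"],(v-c["cy"])/c["fy"],1.]); o=T[:3,3]
    return o+d*(z-o[2])/d[2]
def snap(name,fn):
    im,d=manip.get_image(name); cv2.imwrite("pics/"+fn,im[:,:,::-1]); np.savez("pics/"+fn[:-4],im=im,d=d); return im,d
E
python3 - <<'E'
from h import *
for n in("top","side"):
    snap(n,n+"1.png"); p=manip.camera_params(n); print(n,p["fx"],p["cx"],p["cy"],np.round(p["pose"],3).tolist())
s=manip.get_state(); print(s["t"],s["eef_pos"],s["tool_rot"],s["gripper_width"],s["ft_force"])
E
```

```text
top 475.41010223143394 320.3266821880458 240.28511954537163 [[0.012, -0.996, 0.083, 0.472], [-0.999, -0.008, 0.046, -0.104], [-0.046, -0.083, -0.995, 1.138], [0.0, 0.0, 0.0, 1.0]]
side 473.20020143060805 321.51946417147576 235.86198800089656 [[-0.991, -0.092, 0.096, 0.443], [-0.132, 0.591, -0.796, 0.852], [0.017, -0.802, -0.598, 0.8], [0.0, 0.0, 0.0, 1.0]]
0.1 [0.21906856 0.63787224 0.18964063] [-6.49443830e-05  1.64635281e-01  9.86354228e-01 -7.45746167e-04] 0.9995089985650634 [-0.53875239 -0.60767402  0.61068729]
```

View pics/top1.png

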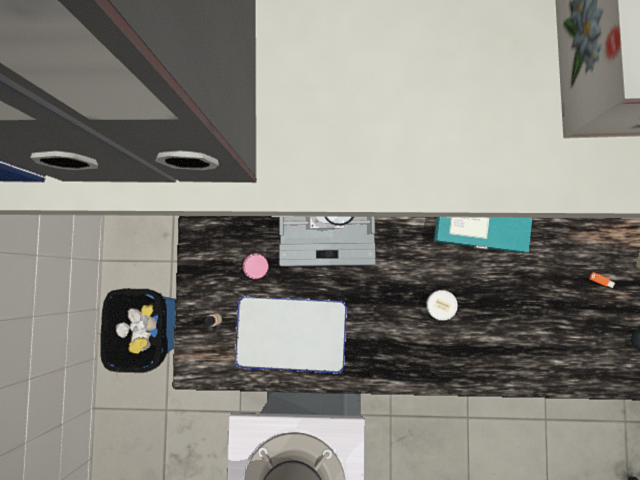

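View pics/side1.png

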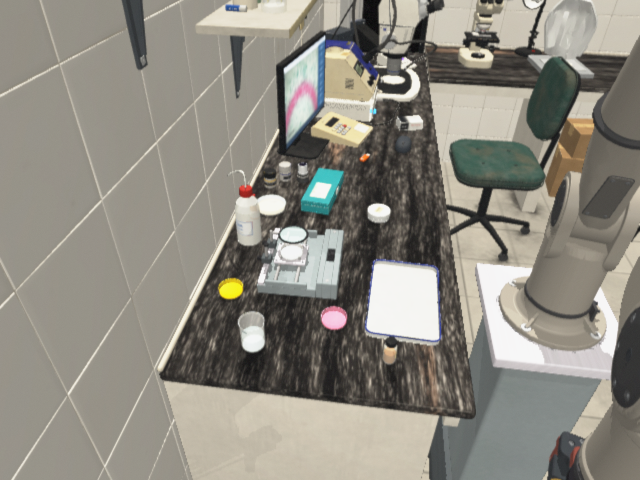

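The top view shows the console with its wheel slot at about (327,254), the rear hidden by a shelf. The side view shows the loupe ring at about (293,235), the dish at about (292,253) and the wheel at about (331,255).

Run:
```python
from h import *
a=np.load("pics/top1.npz")["im"]; b=np.load("pics/side1.npz")["im"]; d=np.load("pics/top1.npz")["d"]
A=cv2.resize(a[205:275,270:385],None,fx=5,fy=5,interpolation=cv2.INTER_CUBIC)
B=cv2.resize(b[215:305,250:350],None,fx=6,fy=6,interpolation=cv2.INTER_CUBIC)
im=np.zeros((590,800,3),np.uint8); 
A=cv2.resize(A,(400,243)); B=cv2.resize(B,(400,360)); im=np.zeros((360,800,3),np.uint8); im[:243,:400]=A; im[:,400:]=B
cv2.imwrite("pics/crop1.png",im[:,:,::-1])
# wheel in top: dark blob
g=a.max(2); m=np.zeros_like(g); m[240:264,300:352]=(g[240:264,300:352]<75)*255
n,l,s,c=cv2.connectedComponentsWithStats(m); 
for i in range(1,n):
    if s[i,4]>30: print("topdark",s[i],c[i],ray("top",*c[i],.054))
g=b.max(2); m=np.zeros_like(g); m[240:270,320:342]=(g[240:270,320:342]<75)*255
n,l,s,c=cv2.connectedComponentsWithStats(m)
for i in range(1,n):
    if s[i,4]>15: print("sidedark",s[i],c[i],ray("side",*c[i],.056))
for u,v in((279,266),(376,265)): print("console front corner",ray("top",u,v,.052))
print("shelf depth",d[100,400],d[205,320],ray("top",320,213,1.138-d[205,320]))
```

```text
topdark [316 250  22   8 164] [326.78658537 253.75      ] [ 0.53095804 -0.06907914  0.054     ]
sidedark [327 250   8  11  67] [330.62686567 254.91044776] [ 0.52903584 -0.06357946  0.056     ]
console front corner [0.50190791 0.04031159 0.052     ]
console front corner [ 0.50653329 -0.18117088  0.052     ]
shelf depth 0.3074017 0.30550727 [ 0.51473401 -0.08978654  0.83249271]
```

View pics/crop1.png

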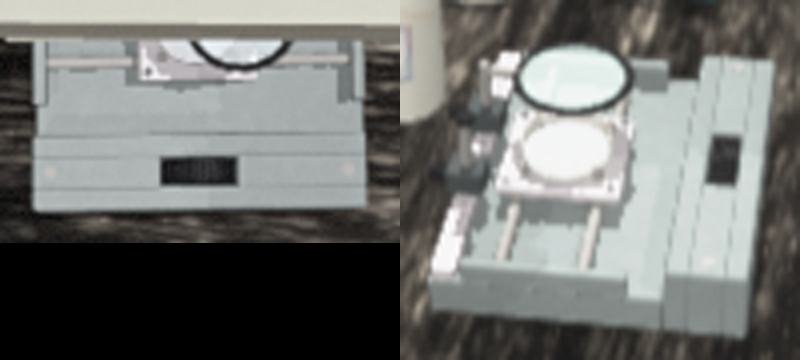

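The crop shows the wheel in the middle of the console. The loupe ring, at about (293,234) in the side image, stands to the right (-y) of the dish at about (292,252). I'll go above the wheel now.

Call:
carry_out:
  moves:
    - [[-0.7,-0.757,0,0,0,0,-1],[-0.7,-0.757,0,0,0,0,-1],[-0.7,-0.757,0,0,0,0,-1],[-0.7,-0.757,0,0,0,0,-1],[-0.7,-0.757,0,0,0,0,-1],[-0.7,-0.757,0,0,0,0,-1],[-0.7,-0.757,0,0,0,0,-1]]
  grip_force: 20

```text
t: 0.98
eef_pos: [0.3223, 0.4043, 0.1904]
tool_rot: [-0.0, 0.163, 0.987, 0.0]
ft_force: [-0.0, 1.0, -0.7]
gripper_width: 0.238
gripper_force: 0.0
```

Call:
carry_out:
  moves:
    - [[-0.7,-0.757,0,0,0,0,-1],[-0.7,-0.757,0,0,0,0,-1],[-0.7,-0.757,0,0,0,0,-1],[-0.7,-0.757,0,0,0,0,-1],[-0.7,-0.757,0,0,0,0,-1],[-0.7,-0.757,0,0,0,0,-1],[-0.7,-0.757,0,0,0,0,-1]]

```text
t: 1.85
eef_pos: [0.4267, 0.169, 0.1903]
tool_rot: [-0.0, 0.163, 0.987, 0.0]
ft_force: [0.1, 0.4, -0.7]
gripper_width: 0.009
gripper_force: 0.0
```

Call:
carry_out:
  moves:
    - [[-0.7,-0.757,0,0,0,-0.224,-1],[-0.7,-0.757,0,0,0,-0.224,-1],[-0.7,-0.757,0,0,0,-0.224,-1],[-0.7,-0.757,0,0,0,-0.224,-1],[-0.7,-0.757,0,0,0,-0.224,-1],[-0.7,-0.757,0,0,0,-0.224,-1],[-0.7,-0.757,0,0,0,-0.224,-1],[-0.7,-0.757,0,0,0,-0.224,-1]]

```text
t: 2.85
eef_pos: [0.5311, -0.0668, 0.1903]
tool_rot: [-0.0, -0.012, 1.0, 0.0]
ft_force: [0.3, 0.3, -1.1]
gripper_width: 0.008
gripper_force: 0.0
```

Run:
```python
from h import *
s=manip.get_state(); p=manip.camera_params("wrist"); snap("wrist","w1.png"); print(s["t"],s["eef_pos"],s["tool_rot"],s["gripper_width"],s["ft_force"],p)
import json; np.savez("pics/w1p",**p)
```

```text
2.85 [ 0.53113746 -0.06678361  0.19028117] [-2.40627806e-04 -1.22255039e-02  9.99925158e-01  3.96646772e-04] 0.008146842411897049 [ 0.29296328  0.28811509 -1.0994009 ] {'fx': 391.60012059950367, 'fy': 391.60012059950367, 'cx': 318.5338804100432, 'cy': 244.51288310822792, 'pose': array([[-2.44087611e-02,  9.54368993e-01,  2.97630706e-01,
         4.47171340e-01],
       [ 9.99701944e-01,  2.34462242e-02,  6.80419226e-03,
        -6.95927288e-02],
       [-4.84606157e-04,  2.97708077e-01, -9.54656831e-01,
         3.84344241e-01],
       [ 0.00000000e+00,  0.00000000e+00,  0.00000000e+00,
         1.00000000e+00]])}
```

View pics/w1.png

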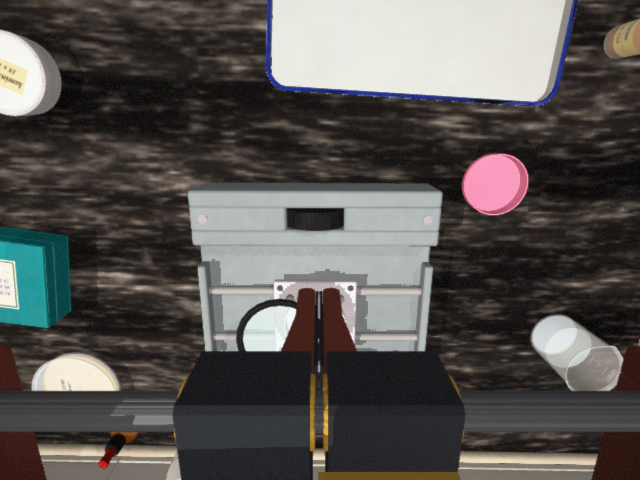

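The wrist view shows the wheel at about (315,218), the console spanning columns 190 to 441, and the loupe ring's left part with its edge at (237,340). The carrier's front edge spans columns 275 to 356.

```bash
cat >> h.py <<'E'
from scipy.optimize import least_squares
def ringpts(a,box,P,z=.084,thr=60):
    u0,v0,u1,v1=box; m=np.zeros(a.shape[:2],np.uint8); m[v0:v1,u0:u1]=(a[v0:v1,u0:u1].max(2)<thr)
    n,l,s,c=cv2.connectedComponentsWithStats(m); i=1+np.argmax(s[1:,4]); v,u=np.nonzero(l==i)
    return np.array([ray("wrist",x,y,z,P)[:2] for x,y in zip(u,v)])
def fitc(p,R=None):
    f=lambda q: np.hypot(p[:,0]-q[0],p[:,1]-q[1])-(q[2] if R is None else R)
    x0=[*p.mean(0),.036]; r=least_squares(f,x0 if R is None else x0[:2],loss="soft_l1",f_scale=.001); return r.x,np.sqrt(np.mean(r.fun**2))
E
python3 - <<'E'
from h import *
a=np.load("pics/w1.npz")["im"]; P=dict(np.load("pics/w1p.npz")); P={k:(v if v.ndim else float(v)) for k,v in P.items()}
p=ringpts(a,(225,290,292,350),P); print(len(p),fitc(p),fitc(p,.0365))
# console ends at top edge line v~ 215, wheel
p1=ray("wrist",190,215,.052,P);
g=cv2.cvtColor(a,cv2.COLOR_RGB2GRAY)
for v in(205,215,225):
    r=g[v].astype(int); us=np.where(r>110)[0]; us=us[(us>170)&(us<460)]; print(v,us[0],us[-1],ray("wrist",us[0],v,.052,P),ray("wrist",us[-1],v,.052,P))
m=np.zeros_like(g); m[195:240,270:360]=(a.max(2)[195:240,270:360]<70)
n,l,s,c=cv2.connectedComponentsWithStats(m); i=1+np.argmax(s[1:,4]); print("wheel",s[i],c[i],ray("wrist",*c[i],.056,P))
for v in(282,284,286): print(v,[ (u,int(g[v,u])) for u in (*range(270,280),*range(350,360))])
b=np.load("pics/side1.npz")["im"]; g=b.max(2); m=np.zeros_like(g); m[222:246,276:312]=(g[222:246,276:312]<110)
n,l,s,c=cv2.connectedComponentsWithStats(m); i=1+np.argmax(s[1:,4]); v,u=np.nonzero(l==i)
p=np.array([ray("side",x,y,.084)[:2] for x,y in zip(u,v)]); print("side ring",len(p),fitc(p),fitc(p,.0365))
E
```

```text
460 (array([ 0.62840324, -0.09805017,  0.03629647]), np.float64(0.001413670820022375)) (array([ 0.62857064, -0.09788027]), np.float64(0.0014139390812603358))
205 189 440 [ 0.51785997 -0.1797211   0.052     ] [0.51255813 0.03654624 0.052     ]
215 181 439 [ 0.5268713  -0.18732331  0.052     ] [0.52137626 0.0367075  0.052     ]
225 191 438 [ 0.53563746 -0.17928716  0.052     ] [0.53033269 0.03687129 0.052     ]
wheel [ 287  208   57   23 1230] [314.93495935 218.33902439] [ 0.52603276 -0.07092372  0.056     ]
282 [(270, 188), (271, 189), (272, 187), (273, 183), (274, 219), (275, 220), (276, 221), (277, 219), (278, 219), (279, 219), (350, 213), (351, 213), (352, 212), (353, 211), (354, 211), (355, 193), (356, 146), (357, 123), (358, 122), (359, 123)]
284 [(270, 128), (271, 126), (272, 126), (273, 151), (274, 237), (275, 246), (276, 246), (277, 246), (278, 243), (279, 241), (350, 243), (351, 243), (352, 245), (353, 247), (354, 246), (355, 232), (356, 181), (357, 131), (358, 120), (359, 122)]
286 [(270, 94), (271, 91), (272, 91), (273, 132), (274, 233), (275, 244), (276, 240), (277, 176), (278, 120), (279, 101), (350, 106), (351, 101), (352, 126), (353, 195), (354, 243), (355, 229), (356, 158), (357, 108), (358, 97), (359, 101)]
side ring 236 (array([ 0.63424156, -0.10545435,  0.04257567]), np.float64(0.007226045784859928)) (array([ 0.63362169, -0.10947076]), np.float64(0.008879486880243993))
```

Call:
carry_out:
  moves:
    - [[0.016,0.02,0.25,0,0,0,-1],[0.016,0.02,0.4,0,0,0,-1],[0.016,0.02,0.47,0,0,0,-1],[0.016,0.02,0.498,0,0,0,-1],[0.016,0.02,0.498,0,0,0,-1]]

```text
t: 3.52
eef_pos: [0.528, -0.0641, 0.0667]
tool_rot: [0.001, -0.011, 1.0, 0.0]
ft_force: [0.2, -0.7, 0.5]
gripper_width: 0.003
gripper_force: 0.0
```

Call:
carry_out:
  moves:
    - [[0,0,0.01,0,0,0,-1],[0,0,0.016,0,0,0,-1],[0,0,0.02,0,0,0,-1],[0,0,0.02,0,0,0,-1]]

```text
t: 4.03
eef_pos: [0.5273, -0.0642, 0.061]
tool_rot: [0.0, -0.011, 1.0, 0.0]
ft_force: [-0.9, -0.1, 0.7]
gripper_width: 0.008
gripper_force: 0.0
```

Call:
carry_out:
  moves:
    - [[0,0,0.004,0,0,0,-1],[0,0,0.004,0,0,0,-1],[0,0,0.008,0,0,0,-1],[0,0,0.008,0,0,0,-1]]

```text
t: 4.53
eef_pos: [0.5272, -0.0641, 0.0588]
tool_rot: [-0.0, -0.011, 1.0, -0.0]
ft_force: [-0.1, 0.3, -0.2]
gripper_width: 0.005
gripper_force: 0.0
```

Call:
carry_out:
  moves:
    - [[0,0,0.004,0,0,0,-1],[0,0,0.004,0,0,0,-1],[0,0,0.008,0,0,0,-1],[0,0,0.008,0,0,0,-1]]

```text
t: 5.03
eef_pos: [0.5272, -0.0642, 0.0569]
tool_rot: [-0.0, -0.011, 1.0, 0.0]
ft_force: [0.1, 0.1, -0.4]
gripper_width: 0.006
gripper_force: 0.0
```

Run:
```python
from h import *
P=manip.camera_params("wrist"); a,_=snap("wrist","w2.png"); s=manip.get_state(); print(s["eef_pos"],s["ft_force"])
```

```text
[ 0.52718933 -0.06419249  0.05688965] [ 0.74962665 -0.47241083  0.12058479]
```

View pics/w2.png

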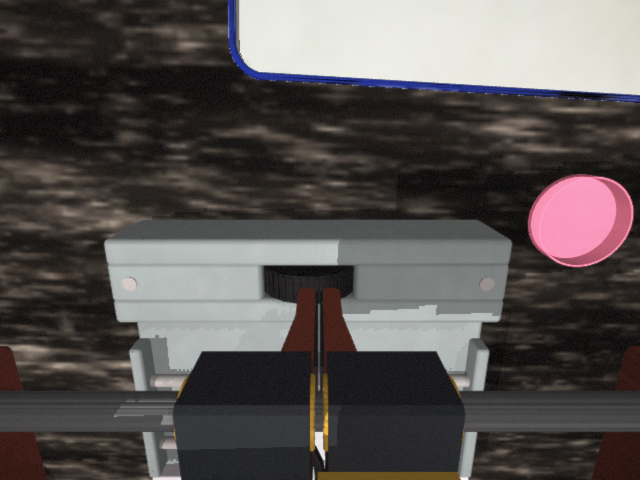

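The fingertip's end sits at about (320,289), near the rear edge of the wheel (rows 265-303). I'll check this with depth and projection.

Run:
```python
from h import *
P=manip.camera_params("wrist"); T=np.array(P["pose"]); z=np.load("pics/w2.npz"); d=z["d"]; a=z["im"]
def pr(p):
    q=np.linalg.inv(T)@np.r_[p,1]; return P["cx"]+P["fx"]*q[0]/q[2],P["cy"]+P["fy"]*q[1]/q[2],q[2]
print("tcp",pr(manip.get_state()["eef_pos"]),"tcp z.062",pr([.5272,-.0642,.062]))
def pt(u,v): return np.round(T[:3,:3]@(np.array([(u-P["cx"])/P["fx"],(v-P["cy"])/P["fy"],1])*d[v,u])+T[:3,3],4)
for u in(290,308,330,345):
    print(u,[(v,*pt(u,v)) for v in range(262,316,4)])
print("left/right at 250",pt(200,250),pt(420,250),"front",pt(300,238))
```

```text
tcp (np.float64(320.0351786677979), np.float64(286.2760806354494), np.float64(0.21026330200470827)) tcp z.062 (np.float64(320.04388309127444), np.float64(290.1901711464525), np.float64(0.205388301038557))
290 [(262, np.float64(0.5151), np.float64(-0.0806), np.float64(0.0529)), (266, np.float64(0.5202), np.float64(-0.0811), np.float64(0.0454)), (270, np.float64(0.5198), np.float64(-0.0806), np.float64(0.0527)), (274, np.float64(0.5201), np.float64(-0.0802), np.float64(0.0579)), (278, np.float64(0.5207), np.float64(-0.08), np.float64(0.062)), (282, np.float64(0.5234), np.float64(-0.08), np.float64(0.0608)), (286, np.float64(0.526), np.float64(-0.0801), np.float64(0.06)), (290, np.float64(0.5279), np.float64(-0.08), np.float64(0.061)), (294, np.float64(0.5303), np.float64(-0.08), np.float64(0.0607)), (298, np.float64(0.5328), np.float64(-0.0801), np.float64(0.0604)), (302, np.float64(0.5362), np.float64(-0.0802), np.float64(0.0582)), (306, np.float64(0.5416), np.float64(-0.0807), np.float64(0.0521)), (310, np.float64(0.5445), np.float64(-0.0807), np.float64(0.0511)), (314, np.float64(0.
[... 2299 characters left out ...]
p.float64(0.5253), np.float64(-0.0507), np.float64(0.0549)), (286, np.float64(0.5281), np.float64(-0.0505), np.float64(0.0537)), (290, np.float64(0.5304), np.float64(-0.0505), np.float64(0.054)), (294, np.float64(0.533), np.float64(-0.0503), np.float64(0.0535)), (298, np.float64(0.537), np.float64(-0.0499), np.float64(0.0499)), (302, np.float64(0.5386), np.float64(-0.05), np.float64(0.0518)), (306, np.float64(0.5414), np.float64(-0.0498), np.float64(0.0511)), (310, np.float64(0.5433), np.float64(-0.0498), np.float64(0.0522)), (314, np.float64(0.5464), np.float64(-0.0496), np.float64(0.051))]
left/right at 250 [ 0.5096 -0.1287  0.0522] [ 0.5073 -0.0111  0.0515] front [ 0.503  -0.0755  0.0481]
```

Run:
```python
from h import *
a,_=snap("side","s2.png"); b,_=snap("top","t2.png")
A=cv2.resize(a[200:290,260:360],(500,450),interpolation=cv2.INTER_CUBIC)
z=np.load("pics/w2.npz")["im"][255:325,280:360]; B=cv2.resize(z,(300,262),interpolation=cv2.INTER_CUBIC)
im=np.zeros((450,800,3),np.uint8); im[:,:500]=A; im[:262,500:]=B; cv2.imwrite("pics/c2.png",im[:,:,::-1])
```

```text
(no output)
```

View pics/c2.png

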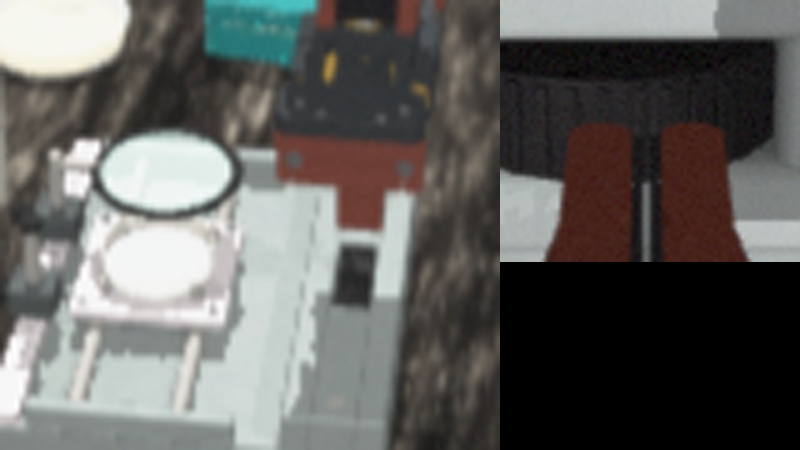

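The side crop shows the finger's end at about side pixel (332,246), clearly above the wheel. I'll triangulate the height.

Run:
```python
from h import *
for n,(u,v) in {"lowL":(328,245),"lowR":(336,246),"mid":(332,246)}.items():
    c=manip.camera_params("side");T=c["pose"];r=T[:3,:3]@np.array([(u-c["cx"])/c["fx"],(v-c["cy"])/c["fy"],1]);o=T[:3,3]
    t=(-.058-o[1])/r[1]; print(n,o+t*r)
d=np.load("pics/s2.npz")["d"]; c=manip.camera_params("side");T=c["pose"]
for v in range(238,254,2): print(v,np.round(T[:3,:3]@(np.array([(332-c["cx"])/c["fx"],(v-c["cy"])/c["fy"],1])*d[v,332])+T[:3,3],4))
s=manip.get_state(); print(s["ft_force"],s["eef_pos"],s["qpos"],s["effort"])
```

```text
lowL [ 0.53584254 -0.058       0.09079808]
lowR [ 0.51613517 -0.058       0.09005531]
mid [ 0.52593597 -0.058       0.08888283]
238 [ 0.5266 -0.0575  0.1137]
240 [ 0.5264 -0.0572  0.1079]
242 [ 0.5263 -0.0584  0.1008]
244 [ 0.526  -0.0561  0.0965]
246 [ 0.5301 -0.1037  0.0531]
248 [ 0.5291 -0.0946  0.0538]
250 [ 0.5273 -0.0769  0.0614]
252 [ 0.5262 -0.0671  0.0629]
[ 0.05303938  0.35370341 -0.28917268] [ 0.52726028 -0.06414757  0.05694949] [-0.28980546  0.4365293   0.36786049  2.03375489 -0.23517144  0.71100573
  1.8176673 ] [ 1.27449981e-03 -4.48966885e+01  5.21874100e+00 -1.92632639e+01
  2.94347608e-02  6.86817546e-02  1.05353163e-04]
```

Both cameras put the real end of the shut fingers about 32 mm above the nominal TCP. I'll go down further with care, watching the force.

Call:
carry_out:
  moves:
    - [[0,0,0.03,0,0,0,-1],[0,0,0.06,0,0,0,-1],[0,0,0.08,0,0,0,-1],[0,0,0.08,0,0,0,-1]]

```text
t: 5.68
eef_pos: [0.5268, -0.0642, 0.0363]
tool_rot: [-0.001, -0.01, 1.0, -0.0]
ft_force: [-0.0, -0.2, -0.3]
gripper_width: 0.003
gripper_force: 0.0
```

Call:
carry_out:
  moves:
    - [[0,0,0.008,0,0,0,-1],[0,0,0.016,0,0,0,-1],[0,0,0.016,0,0,0,-1]]

```text
t: 6.05
eef_pos: [0.5272, -0.0641, 0.0329]
tool_rot: [-0.0, -0.011, 1.0, 0.0]
ft_force: [0.2, 0.6, -0.1]
gripper_width: 0.0
gripper_force: 0.0
```

Call:
carry_out:
  moves:
    - [[0,0,0.004,0,0,0,-1],[0,0,0.008,0,0,0,-1],[0,0,0.008,0,0,0,-1]]

```text
t: 6.42
eef_pos: [0.5272, -0.0641, 0.0309]
tool_rot: [-0.0, -0.011, 1.0, 0.0]
ft_force: [-0.9, 0.2, -0.3]
gripper_width: 0.007
gripper_force: 0.0
```

Call:
carry_out:
  moves:
    - [[0,0,0.004,0,0,0,-1],[0,0,0.004,0,0,0,-1],[0,0,0.004,0,0,0,-1]]

```text
t: 6.8
eef_pos: [0.5274, -0.0642, 0.03]
tool_rot: [0.0, -0.011, 1.0, 0.0]
ft_force: [0.4, 0.0, 2.4]
gripper_width: 0.001
gripper_force: 0.8
```

Call:
carry_out:
  moves:
    - [[0,0,0.003,0,0,0,-1],[0,0,0.003,0,0,0,-1]]

```text
t: 7.05
eef_pos: [0.5275, -0.0641, 0.0297]
tool_rot: [0.0, -0.01, 1.0, 0.0]
ft_force: [-1.4, 0.2, 6.5]
gripper_width: 0.006
gripper_force: 3.5
```

Call:
carry_out:
  moves:
    - [[0,0,0.003,0,0,0,-1],[0,-0.012,0.003,0,0,0,-1],[0,-0.024,0.003,0,0,0,-1],[0,-0.036,0.003,0,0,0,-1],[0,-0.048,0.003,0,0,0,-1],[0,-0.06,0.003,0,0,0,-1],[0,-0.06,0.003,0,0,0,-1]]

```text
t: 7.92
eef_pos: [0.5281, -0.0796, 0.029]
tool_rot: [0.001, -0.01, 1.0, -0.0]
ft_force: [-1.1, 0.1, 6.6]
gripper_width: 0.006
gripper_force: 3.2
```

Call:
carry_out:
  moves:
    - [[0,0,-0.04,0,0,0,-1],[0,0.06,-0.04,0,0,0,-1],[0,0.06,-0.04,0,0,0,-1]]

```text
t: 8.3
eef_pos: [0.5272, -0.062, 0.0383]
tool_rot: [-0.0, -0.012, 1.0, 0.0]
ft_force: [-0.5, -0.4, 0.1]
gripper_width: 0.004
gripper_force: 0.0
```

```bash
cat >> h.py <<'E'
def dishside():
    a,_=manip.get_image("side"); b=a[240:275,262:320].astype(int)
    m=((b.min(2)>225)*255).astype(np.uint8); n,l,s,c=cv2.connectedComponentsWithStats(m); i=1+np.argmax(s[1:,4])
    q=c[i]+[262,240]; return q,s[i],ray("side",*q,.061)
def project(p,name="side"):
    c=manip.camera_params(name); q=np.linalg.inv(c["pose"])@np.r_[p,1]; return c["cx"]+c["fx"]*q[0]/q[2],c["cy"]+c["fy"]*q[1]/q[2]
E
python3 - <<'E'
from h import *
for f in("side1","s2"):
    z=np.load(f"pics/{f}.npz")["im"]; b=z[240:275,262:320].astype(int); m=((b.min(2)>225)*255).astype(np.uint8); n,l,s,c=cv2.connectedComponentsWithStats(m); i=1+np.argmax(s[1:,4]); q=c[i]+[262,240]; print(s[i],q,ray("side",*q,.061))
print(dishside()); print(manip.get_state()["eef_pos"])
E
```

```text
[ 15   3  25  17 255] [290.0627451  251.40784314] [ 0.63032583 -0.05574818  0.061     ]
[ 16   3  24  17 254] [290.15748031 251.43700787] [ 0.63007072 -0.05566954  0.061     ]
(array([290.51639344, 248.86065574]), array([ 16,   1,  25,  16, 244], dtype=int32), array([ 0.63109551, -0.06601752,  0.061     ]))
[ 0.52710076 -0.06279235  0.03825805]
```

Call:
carry_out:
  moves:
    - [[0,0,0.035,0,0,0,-1],[0,0,0.04,0,0,0,-1],[0,0,0.041,0,0,0,-1],[0,-0.012,0.041,0,0,0,-1],[0,-0.024,0.041,0,0,0,-1],[0,-0.036,0.041,0,0,0,-1],[0,-0.048,0.041,0,0,0,-1],[0,-0.06,0.041,0,0,0,-1],[0,-0.06,0.041,0,0,0,-1]]

```text
t: 9.48
eef_pos: [0.5283, -0.0803, 0.0286]
tool_rot: [0.001, -0.01, 1.0, -0.0]
ft_force: [-0.9, -0.5, 9.2]
gripper_width: 0.005
gripper_force: 4.7
```

Call:
carry_out:
  moves:
    - [[0,0,-0.04,0,0,0,-1],[0,0.06,-0.2,0,0,0,-1],[0.3,0.06,-0.4,0,0,0,-1],[0.5,0.06,-0.4,0,0,0,-1],[0.5,0.06,-0.4,0,0,0,-1],[0.5,0.06,-0.4,0,0,0,-1]]

```text
t: 10.22
eef_pos: [0.4025, -0.0666, 0.1285]
tool_rot: [0.001, -0.011, 1.0, 0.0]
ft_force: [0.4, -0.1, 0.3]
gripper_width: 0.002
gripper_force: 0.0
```

Run:
```python
from h import *
print(dishside()); s=manip.get_state(); P=manip.camera_params("wrist"); np.savez("pics/w3p",**P); snap("wrist","w3.png"); print(s["eef_pos"],s["t"])
```

```text
(array([292.65020576, 246.77777778]), array([ 15,   0,  33,  14, 243], dtype=int32), array([ 0.62733076, -0.07520516,  0.061     ]))
[ 0.40347649 -0.0665796   0.12845704] 10.275
```

View pics/w3.png

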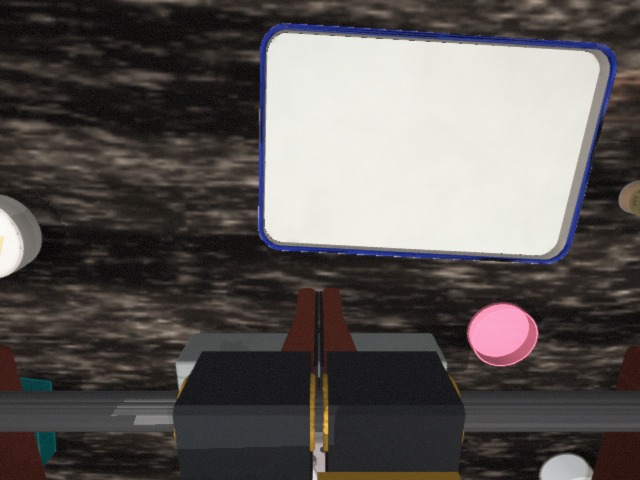

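That move took the camera away from the loupe, so this view shows only the tray and the console's front. I'll go forward and up instead to look down on the ring.

Call:
carry_out:
  moves:
    - [[0,0,-0.25,0,0,0,-1],[-0.1,0,-0.5,0,0,0,-1],[-0.3,0,-0.69,0,0,0,-1],[-0.55,0,-0.69,0,0,0,-1],[-0.8,0,-0.69,0,0,0,-1],[-0.9,0,-0.69,0,0,0,-1],[-0.9,0,-0.69,0,0,0,-1],[-0.9,0,-0.69,0,0,0,-1]]

```text
t: 11.32
eef_pos: [0.6271, -0.0624, 0.2998]
tool_rot: [-0.001, -0.01, 1.0, -0.0]
ft_force: [-0.6, 0.1, -0.1]
gripper_width: 0.005
gripper_force: 0.0
```

Run:
```python
from h import *
s=manip.get_state(); P=manip.camera_params("wrist"); np.savez("pics/w4p",**P); snap("wrist","w4.png"); print(s["eef_pos"],s["t"])
```

```text
[ 0.62712702 -0.06235525  0.29977581] 11.325
```

View pics/w4.png

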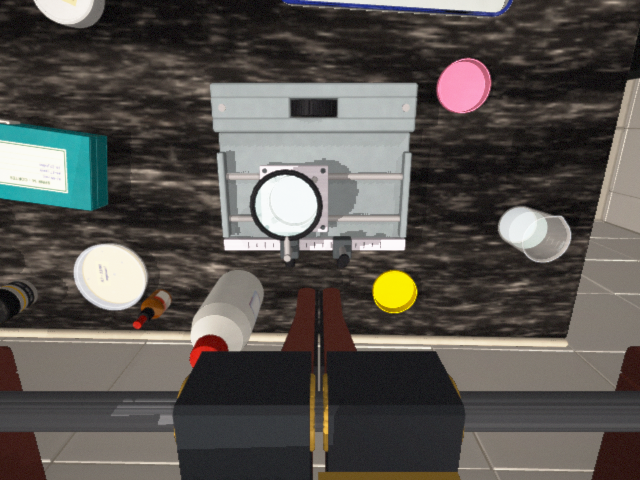

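This view is good: ring centre at about (286,204), carrier plate spanning columns 260-328, and the dish edge visible through the lens at about (292,199).

```bash
cat >> h.py <<'E'
def loadP(f): return {k:(v if v.ndim else float(v)) for k,v in dict(np.load(f)).items()}
YS=np.array([-.0245,1.])
def measure(a,P,thr=60):
    p=ringpts(a,(245,160,327,241),P,thr=thr); r,e=fitc(p,.0365); r2,_=fitc(p)
    g=cv2.GaussianBlur(cv2.cvtColor(a,cv2.COLOR_RGB2GRAY),(0,0),.7).astype(int)
    print("ring",len(p),r,e,r2,"stage-y",r@YS)
    return r@YS,g
E
python3 - <<'E'
from h import *
a=np.load("pics/w4.npz")["im"]; P=loadP("pics/w4p.npz"); L,g=measure(a,P)
for v in (168,170,172): # carrier edges at front strip
    r=g[v]; print(v,list(r[254:266]),list(r[322:334]))
for v in (226,230,234): print(v,list(r_) if 0 else list(g[v][254:266]),list(g[v][322:334]))
for v in(100,115,200): print("stage",v,list(g[v][206:228]),list(g[v][402:424]))
A=cv2.resize(a[155:245,240:340],(660,594),interpolation=cv2.INTER_CUBIC); cv2.imwrite("pics/c4.png",A[:,:,::-1])
E
```

```text
ring 798 [ 0.62841858 -0.09840181] 0.0013051919695178473 [ 0.62836196 -0.09840204  0.03604206] stage-y -0.11379806364613307
168 [np.int64(188), np.int64(188), np.int64(188), np.int64(190), np.int64(195), np.int64(212), np.int64(236), np.int64(243), np.int64(228), np.int64(202), np.int64(182), np.int64(189)] [np.int64(126), np.int64(124), np.int64(141), np.int64(169), np.int64(185), np.int64(174), np.int64(143), np.int64(127), np.int64(125), np.int64(126), np.int64(126), np.int64(126)]
170 [np.int64(189), np.int64(188), np.int64(188), np.int64(188), np.int64(190), np.int64(204), np.int64(231), np.int64(221), np.int64(162), np.int64(119), np.int64(107), np.int64(114)] [np.int64(74), np.int64(72), np.int64(89), np.int64(132), np.int64(173), np.int64(173), np.int64(142), np.int64(128), np.int64(125), np.int64(126), np.int64(125), np.int64(125)]
172 [np.int64(183), np.int64(183), np.int64(181), np.int64(178), np.int64(179), np.int64(195), np.int64(230), np.int64(236), np.int64(202), np.int64(161), np.int64(140), np.int64(148)] [np.int64(97), np.int64(97), np.int64(118), np.int64(154), np.
[... 2477 characters left out ...]
7), np.int64(50), np.int64(52), np.int64(52)]
stage 200 [np.int64(111), np.int64(114), np.int64(115), np.int64(113), np.int64(111), np.int64(110), np.int64(112), np.int64(114), np.int64(113), np.int64(111), np.int64(107), np.int64(101), np.int64(96), np.int64(109), np.int64(150), np.int64(184), np.int64(193), np.int64(189), np.int64(180), np.int64(158), np.int64(125), np.int64(97)] [np.int64(161), np.int64(182), np.int64(189), np.int64(188), np.int64(183), np.int64(161), np.int64(111), np.int64(68), np.int64(49), np.int64(42), np.int64(39), np.int64(38), np.int64(37), np.int64(34), np.int64(30), np.int64(26), np.int64(25), np.int64(23), np.int64(21), np.int64(19), np.int64(19), np.int64(18)]
```

View pics/c4.png

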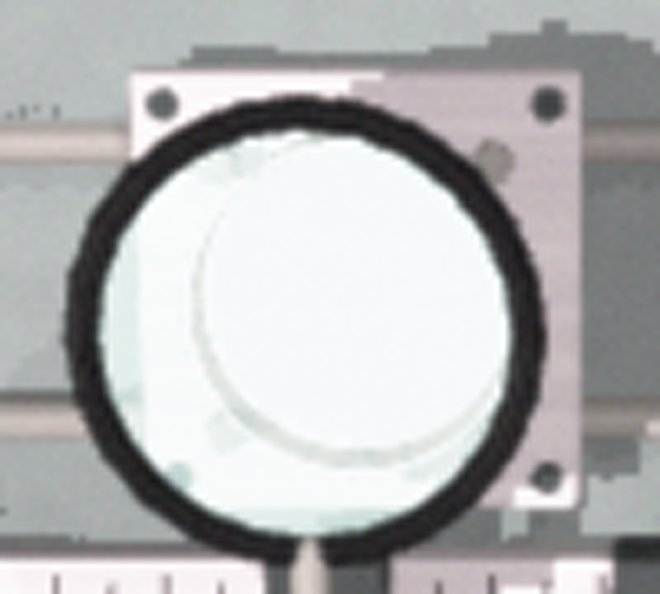

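The crop shows the carrier plate from u≈259.7 to 328.2, and the dish's left rim through the lens at u≈269.8, v≈201.

```bash
cat >> h.py <<'E'
def sy(u,v,z,P): return ray("wrist",u,v,z,P)[:2]@YS
E
python3 - <<'E'
from h import *
P=loadP("pics/w4p.npz"); L=-.1138
cl,cr=sy(259.4,170,.047,P),sy(327.9,170,.047,P); print("carrier",cl,cr,(cl+cr)/2-L,cr-cl)
print("dish left rim",sy(269.8,201,.061,P)+.029-L)
print("stage mid",(sy(210.4,100,.052,P)+sy(416,100,.052,P))/2-L, sy(416,100,.052,P)-sy(210.4,100,.052,P))
E
```

```text
carrier -0.14571389249970573 -0.06838044949905887 0.006752829000617702 0.07733344300064686
dish left rim 0.009191076386269967
stage mid 0.029429943621230747 0.21804291161485986
```

Call:
carry_out:
  moves:
    - [[0.2,0,0.1,0,0,0,-1],[0.4,0,0.25,0,0,0,-1],[0.4,0,0.5,0,0,0,-1],[0.4,0,0.75,0,0,0,-1],[0.4,0,0.95,0,0,0,-1],[0.4,0,1.0,0,0,0,-1],[0.4,0,1.0,0,0,0,-1],[0.4,0,1.0,0,0,0,-1]]

```text
t: 12.38
eef_pos: [0.5289, -0.0643, 0.0528]
tool_rot: [0.002, -0.01, 1.0, 0.0]
ft_force: [0.8, -0.4, 0.1]
gripper_width: 0.003
gripper_force: 0.0
```

Call:
carry_out:
  moves:
    - [[0,0,0.05,0,0,0,-1],[0,0,0.083,0,0,0,-1],[0,0,0.083,0,0,0,-1]]

```text
t: 12.75
eef_pos: [0.5275, -0.0639, 0.0298]
tool_rot: [0.0, -0.011, 1.0, 0.0]
ft_force: [-0.9, 1.0, 3.3]
gripper_width: 0.001
gripper_force: 1.5
```

Call:
carry_out:
  moves:
    - [[0,0,0.007,0,0,0,-1],[0,0,0.007,0,0,0,-1]]

```text
t: 13.0
eef_pos: [0.5278, -0.0639, 0.0294]
tool_rot: [0.0, -0.01, 1.0, 0.001]
ft_force: [-5.2, 1.7, 17.7]
gripper_width: 0.003
gripper_force: 8.6
```

Call:
carry_out:
  moves:
    - [[0,-0.01,-0.001,0,0,0,-1],[0,-0.02,-0.001,0,0,0,-1],[0,-0.03,-0.001,0,0,0,-1],[0,-0.04,-0.001,0,0,0,-1],[0,-0.04,-0.001,0,0,0,-1]]

```text
t: 13.62
eef_pos: [0.5281, -0.0748, 0.0296]
tool_rot: [0.001, -0.01, 1.0, 0.0]
ft_force: [-3.7, -0.1, 15.7]
gripper_width: 0.005
gripper_force: 7.7
```

Call:
carry_out:
  moves:
    - [[0,0,-0.1,0,0,0,-1],[0,0.04,-0.3,0,0,0,-1],[0,0.04,-0.55,0,0,0,-1],[-0.1,0.04,-0.8,0,0,0,-1],[-0.3,0.04,-1.0,0,0,0,-1],[-0.4,0.04,-1.0,0,0,0,-1],[-0.4,0.04,-1.0,0,0,0,-1],[-0.4,0.04,-1.0,0,0,0,-1]]

```text
t: 14.62
eef_pos: [0.6261, -0.0623, 0.2773]
tool_rot: [-0.001, -0.01, 1.0, -0.0]
ft_force: [-0.3, -0.1, 0.6]
gripper_width: 0.005
gripper_force: 0.0
```

Run:
```python
from h import *
s=manip.get_state(); P=manip.camera_params("wrist"); np.savez("pics/w5p",**P); a,_=snap("wrist","w5.png"); print(s["eef_pos"],s["t"])
p=ringpts(a,(235,150,335,250),P); r,e=fitc(p,.0365); print(len(p),r,e,r@YS,project(np.r_[r,.084],"wrist"))
A=cv2.resize(a[150:250,235:345],(660,600),interpolation=cv2.INTER_CUBIC); cv2.imwrite("pics/c5.png",A[:,:,::-1])
```

```text
[ 0.62611973 -0.06228906  0.27725128] 14.625
912 [ 0.6284614 -0.0982676] 0.0013388244150012612 -0.11366490645642015 (np.float64(284.00154363246), np.float64(211.82482715530236))
```

View pics/c5.png

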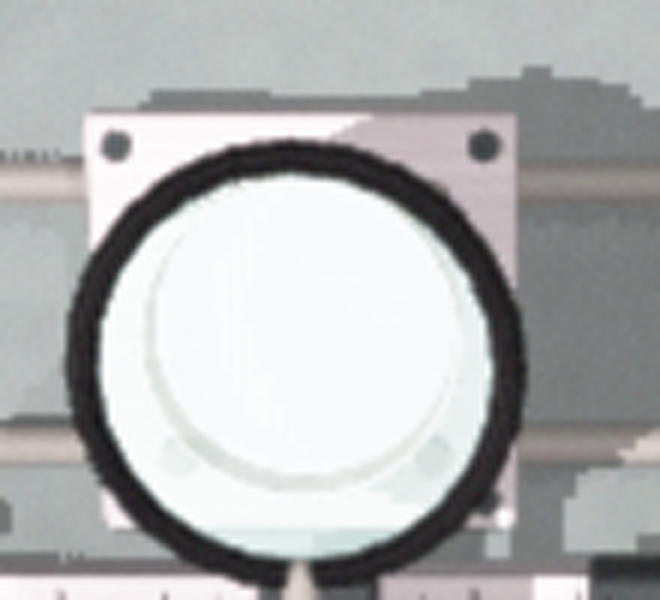

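The crop shows the carrier front edge from u≈248.9 to 320.7, and the dish within the ring with rims at u≈258.9 and 312.3 (v≈205).

Run:
```python
from h import *
P=loadP("pics/w5p.npz"); L=-.11366
cl,cr=sy(248.9,171,.047,P),sy(320.7,171,.047,P); print("carrier",(cl+cr)/2-L,cr-cl)
for z in(.061,.05):
    l,r=sy(258.9,205,z,P),sy(312.3,205,z,P); print("dish",z,(l+r)/2-L,r-l,l+.029-L)
print("stage est: target 29.5")
```

```text
carrier -0.0012245219060234291 0.07703155387638858
dish 0.061 -0.00020584907492639248 0.05684585868571396 0.00037122158221662704
dish 0.05 -0.0011699654736774673 0.058369392760077174 -0.0013546618537160632
stage est: target 29.5
```

```bash
python3 -c "
from bench import manip
print(manip.sign_off())"
```

```text
the job is handed in; nothing more can be done
None
```

I rolled the dish under the loupe in three wheel strokes and handed the job in. My last image put it about 0.2 mm off centre along the rails (about 1 mm uncertain). The fingers touched only the wheel, and the beaker, vial and tin were left where they stood.

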